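Present the bead reamer for inspection

ROBOT

A 7-joint arm with a two-finger parallel gripper is mounted at the origin on the work surface. World frame = base frame: x ahead of the robot, y to its left, z up, the work surface at z = 0. Lengths are in m, angles in rad, forces in N, time in s.
With the tool pointing down it reaches from about 0.4 to 0.85 m from the base axis. Payload 10.4 kg.
Tool frame: the origin (TCP) lies at the very end of the fingers, on their centre line; the grasp point (between the pads) lies 19 mm behind it; z points along the fingers, y is the line along which they close (so a half turn about z gives the same grasp; the last joint's range is limited). The gripper opens to 85 mm and grips with 20 to 120 N. Pads are 22 mm wide; open, the fingers measure 114 mm over their backs; the gripper's body (76 mm by 85 mm) begins 54 mm behind the grasp point. The pads swing forward as they close: fully open they stand 13 mm farther back than shut.
Start: joints at [1.08, 0.332, -0.065, 1.46, 0.022, 1.35, -0.088], TCP at [0.282, -0.558, 0.231] pointing down, gripper open.
Joint ranges: [-2.6, 2.6], [-0.5, 2.12], [-1.47, 1.34], [0.16, 2.42], [-1.27, 4.41], [0.06, 2.06], [-2.6, 2.6]. Speed limits (rad/s): [2.22, 2.22, 2.79, 2.79, 3.14, 3.14, 3.14].

INTERFACE

Orientations are given as a unit quaternion [x, y, z, w].
In Python, from workcell import * gives the robot as it stands.
- The arm moves only by the tool step_arm, never from a script. Its argument "commands" is one flat list of numbers, 7 for each row, row after row: the finger opening in mm, from 0 to 85.4, then the shift along the world's x, y, z as a fraction of full scale, then the turn, a rotation vector about the world's x, y, z as a fraction of full scale. A call has exactly 10 rows; each row is the pose to reach, as a shift and turn from the pose commanded when the call began, turning the shorter way round; what a row does not reach only later rows make up. Full scale, the value 1, is 0.6 m for a shift and pi rad for a turn. A row lasts 1/8 s, in which the tool goes at most 62.5 mm and 10.7 degrees, less where a joint would pass 70% of its speed; a pose out of reach is approached as far as the arm can. A call with a number of a shift or a turn outside -1 to 1 is refused whole. A call with a gripper value outside its range is refused whole. The fingers move at their own pace and stop on an object; "squeeze" is the grip in N (left out, the last holds). Time passes only in rows, so rows that repeat a pose let the fingers close, or fill a call up. It gives the time, the measured TCP pose, the force, the opening and the grip force at its end, in the units of the state.
- get_obs(): the state, without advancing time (a new reading comes with each control period).
- camera(name): name is "scene" or "top"; returns the picture (400x640x3 uint8, red, green, blue); there is no depth.
- camera_params(name): a dict with "mtx" (3x3 intrinsics, pixels), "extrinsics" (4x4, takes a point from world to camera coordinates). Camera axes: x right, y down, z forward; pixel columns grow to the right and rows downward; lengths in m; the calibration is good to about 2 mm. A picture is of the moment at which its call begins. camera_params takes no time and is no camera call.
- hand_in(): hands the job in; it is judged then, once.
The state is a dict: "clock": time; "joint_pos": joint angles; "joint_velocities": joint speeds; "tau": joint torques, N m; "position": TCP position; "ee_rot": TCP orientation; "ft_force": force on the tool from outside, world axes, zero at the start; "torque": the same for the moment, N m; "grip_width": opening from 0.0 (shut) to 1.0 (fully open); "grasp_force": force on a finger pad.
Only numpy, scipy, OpenCV 4.12 (cv2) and the standard library are available. Lean on these libraries where they do the work, as an engineer would, in place of code of your own. Each camera call takes 0.05 s, during which the arm holds its last target. There are 200 camera calls.

TASK

Swing the brass hasp fully aside so that it is off the collar of the steel bead reamer, then draw the reamer out of its slanted wooden stand, turn it level and hold it up over the middle of the white inspection pad, about 20 cm above it. Finish while still holding it there, level and still in the gripper; leave the hasp open and the other things on the shelf undisturbed.

Things in the scene. Friction and masses are not known exactly. Their poses are not given: they have to be found in the camera images.
- stand: Fixed wooden stand on a 150 x 80 mm base, 117 mm high. Its upper face (104 mm along the slope, 70 mm wide) slopes at 45 degrees, looks up and towards the stand's own -x (roughly towards the robot) and rises towards its +x; the face normal is (-0.707, 0, 0.707) in the stand's frame. Origin: on the shelf below the hole mouth; z up.
- stand_mouth (a point): Middle of the mouth of the stand's hole, on the sloping face, 80 mm above the shelf. The hole, 11 mm wide, runs straight into the face along its normal.
- hasp (a joint): Angle (rad) of the flat brass hasp, which swings parallel to the sloping face about a pin normal to it. At 0 to 0.15 its two prongs lie over the reamer's collar and block it. It opens by growing: its knob swings to the stand's own +y (left, seen from the robot), then down the slope. Clear of the collar from 0.85, stop at 1.5. It stays where left; moving it takes about 1 N at the knob.
- hasp_pivot (a point): Point on the hasp's hinge axis, on the sloping face, 42 mm down the slope from the hole mouth. Fixed to the stand.
- hasp_knob (a point): Centre of the brass ball knob (16 mm across, on a 7 mm stem) at the free end of the hasp, 75 mm from the hinge axis and 38 mm out from the sloping face. At hasp angle 0 it is straight up the slope from the pivot, 131 mm above the shelf. The strap's upper side is 26 mm below the ball's centre, along the face normal.
- reamer: Loose steel reamer, about 0.16 kg, round about its z axis, which runs tip to handle end. Origin: middle of the underside of its collar (36 mm across, 5 mm thick), which rests on the stand's face. Handle 16 mm across, from 5 to 100 mm along +z; tapered blade 50 mm long towards -z. In the stand its handle slants up towards the stand's -x at 45 degrees (or up to 5 more); free after 50 mm of draw.
- reamer_grip (a point): Point on the reamer's axis in the handle, 40 mm from the origin towards the handle end, close to the centre of mass.
- reamer_tip (a point): Tip of the reamer's blade, on its axis, 50 mm from the origin.
- pad: Fixed square inspection pad, white felt in a dark wooden frame, 140 x 140 mm, top 7 mm above the shelf. Origin: its middle, on the shelf.
- bowl: Loose smoky quartz bowl with beads in it, 100 mm across, 42 mm high. Origin: middle of its foot. To be left alone.
- imame: Loose standing brass head piece, 34 mm across, 80 mm high. Origin: middle of its foot. To be left alone.
- spool: Loose standing red thread spool, 40 mm across, 45 mm high. Origin: middle of its foot. To be left alone. (Also on the shelf, fixed, outside the working area: a dark inlaid casket 87 mm high and a cream lamp base 195 mm high, one far left and one far right, about 0.85 m from the robot.)
There are look-alikes about, which are no part of the job. What is shaped like the stand but green or orange is not meant.

How it is judged:
By the outcome, as a careful person would: the job done as asked, in the order asked, and still so for the second after the job is handed in, while the arm keeps its last pose, push and grip.
It also fails if it takes over 51 s, if anything falls off the work surface, if the arm or the gripper's body presses on something with over 40 N, if the wrist force passes 120 N, or if a joint passes its speed limit or range.

## Working session

There is one attempt and no reset: what is moved stays moved. The work goes in short steps, Python scripts to look and compute and a tool call to move; the robot and the scene stay as the last step left them, time stands still between calls to the robot, and variables do not carry over. Pictures are saved under pics/ and viewed, at most 13 in all, crops included, and the job is handed in when it is done.

Besides the shell and the picture viewer there is one more tool, called after "Call:" as name(argument=value, ...) on one line, values as JSON. step_arm: Moves the arm, as the interface text tells. Its arguments: {"type":"object","properties":{"commands":{"type":"array","items":{"type":"number"}},"squeeze":{"type":"number"}},"required":["commands"]}

```bash
mkdir -p pics; python3 - <<'E'
from workcell import *
import cv2,numpy as np
o=get_obs();print(o['clock'],o['position'],o['ee_rot'],o['grip_width'])
for n in("scene","top"):
    cv2.imwrite(f"pics/{n}0.png",camera(n)[:,:,::-1]);p=camera_params(n);print(np.round(p['mtx'],1).tolist(),np.round(p['extrinsics'],3).tolist())
E
```

```text
0.0 [ 0.28165342 -0.55752025  0.23052557] [ 9.72767131e-01  2.31783531e-01 -1.87279764e-04 -6.84549643e-04] 0.9998074703547538
[[495.4, 0.0, 326.4], [0.0, 495.4, 195.7], [0.0, 0.0, 1.0]] [[-0.496, 0.868, -0.016, 0.261], [0.675, 0.374, -0.635, -0.276], [-0.546, -0.326, -0.772, 1.301], [0.0, 0.0, 0.0, 1.0]]
[[367.2, 0.0, 314.0], [0.0, 367.2, 202.4], [0.0, 0.0, 1.0]] [[-0.003, -1.0, 0.014, 0.004], [-0.994, 0.001, -0.111, 0.549], [0.111, -0.014, -0.994, 0.746], [0.0, 0.0, 0.0, 1.0]]
```

View pics/scene0.png

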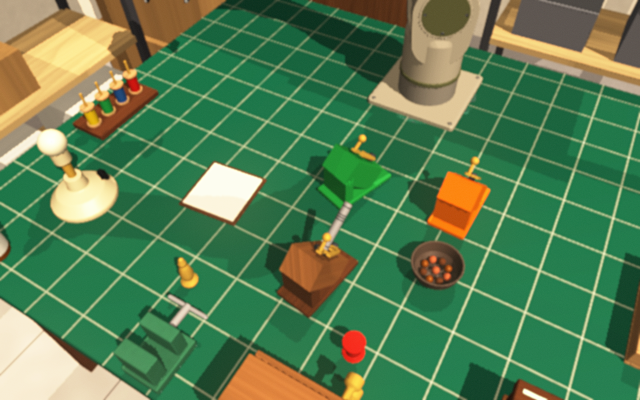

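View pics/top0.png

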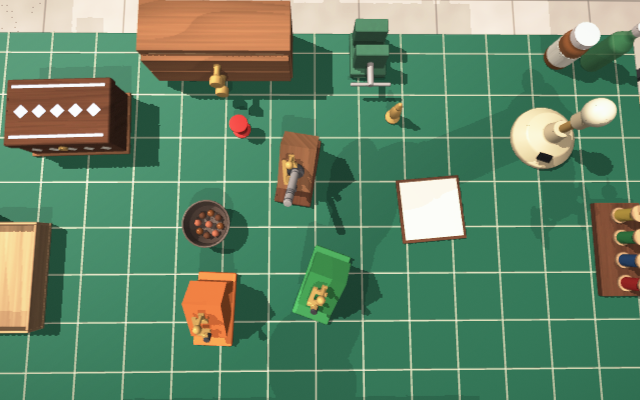

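The scene view shows the brown stand near (318,270) with the grey reamer handle running up to (347,208). The top view shows the stand near (297,168), the handle end near (288,202) and the pad near (431,209). I'll zoom in on the stand in both views.

```bash
python3 - <<'E'
import cv2,numpy as np
a=cv2.imread("pics/scene0.png")[190:320,270:370];b=cv2.imread("pics/top0.png")[120:220,265:335]
a=cv2.resize(a,None,fx=4,fy=4,interpolation=cv2.INTER_CUBIC)
b=cv2.resize(b,None,fx=5,fy=5,interpolation=cv2.INTER_CUBIC)
c=np.zeros((520,755,3),np.uint8);c[:520,:400]=a;c[:500,405:755]=b
cv2.imwrite("pics/crop0.png",c)
E
```

```text
(no output)
```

View pics/crop0.png

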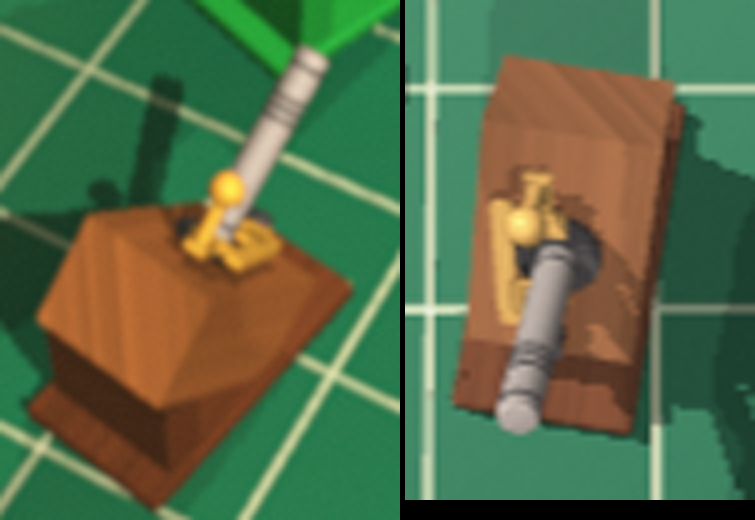

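```bash
cat >h.py <<'E'
from workcell import *
import numpy as np, cv2
from scipy.spatial.transform import Rotation as R
P={n:camera_params(n) for n in("scene","top")}
M={n:P[n]['mtx']@P[n]['extrinsics'][:3] for n in P}
def tri(s,t):
    X=cv2.triangulatePoints(M['scene'],M['top'],np.array(s,float),np.array(t,float))[:,0];X=X[:3]/X[3]
    e=[np.round(proj(n,X)-np.array(p),1) for n,p in(('scene',s),('top',t))]
    return X,e
def proj(n,X):
    q=M[n]@np.append(X,1);return q[:2]/q[2]
def ray(n,p,z):
    E=P[n]['extrinsics'];c=-E[:3,:3].T@E[:3,3];d=E[:3,:3].T@np.linalg.inv(P[n]['mtx'])@[*p,1]
    return c+d*(z-c[2])/d[2]
E
python3 - <<'E'
from h import *
S=lambda x,y:((x+.5)/4-.5+270,(y+.5)/4-.5+190)
T=lambda x,y:((x-405+.5)/5-.5+265,(y+.5)/5-.5+120)
L={'knob':((228,188),(525,227)),'end':((314,60),(518,413)),'base-x+y':((352,288),(455,405)),'base+x-y':((28,408),(683,105))}
for k,(s,t) in L.items():
    X,e=tri(S(*s),T(*t));print(k,np.round(X,4),e)
for q in((455,405),(632,435),(683,105)):print(np.round(ray('top',T(*q),0.012),4))
for q in((352,288),(155,508),(28,408)):print(np.round(ray('scene',S(*q),0.012),4))
def cen(m):
    c=max(cv2.findContours(m.astype('uint8'),0,2)[0],key=cv2.contourArea);return cv2.minAreaRect(c)
for n,z in(('scene',.007),('top',.007)):
    im=cv2.imread(f'pics/{n}0.png');m=(im.min(2)>205)
    m[:, :150 if n=='scene' else 380]=0; m[:, 300 if n=='scene' else 490:]=0
    m[:150]=0;m[260:]=0
    r=cen(m);print(n,r,np.round(ray(n,r[0],z),4))
for s,t in(((437,268),(206,224)),((186,272),(394,113)),((353,347),(239,126))):print(np.round(tri(s,t)[0],3))
E
```

```text
knob [0.608  0.0501 0.1313] [array([0.4, 0. ]), array([ 0.5, -0.3])]
end [0.5365 0.0528 0.1427] [array([-0., -0.]), array([-0.,  0.])]
base-x+y [0.5559 0.0875 0.0067] [array([0.2, 0. ]), array([ 0.4, -0.2])]
base+x-y [ 0.6892 -0.0127  0.0105] [array([0.3, 0. ]), array([ 0.5, -0.2])]
[0.5548 0.0877 0.012 ]
[0.5417 0.0111 0.012 ]
[ 0.6882 -0.0117  0.012 ]
[0.5591 0.0884 0.012 ]
[0.7041 0.0645 0.012 ]
[ 0.69   -0.0127  0.012 ]
scene ((222.25775146484375, 190.32989501953125), (63.75468063354492, 48.39037322998047), 21.037513732910156) [ 0.5388 -0.2555  0.007 ]
top ((431.3111877441406, 208.67471313476562), (57.6578254699707, 57.829322814941406), 84.0938491821289) [ 0.5372 -0.2542  0.007 ]
[0.505 0.229 0.024]
[ 0.746 -0.175  0.031]
[0.718 0.164 0.024]
```

The measurements agree with the text: knob height 0.131, stand yaw about −9.5°, mouth about (0.6125, 0.0395), hasp at about 0.15, and the handle sagging about 5°. The tool's closing line already suits caging the knob, so I'll go above it with a narrowed gripper.

Call:
step_arm(commands=[24,0.05,0.09,0,0,0,0,24,0.1,0.18,0,0,0,0,24,0.15,0.27,0,0,0,0,24,0.2,0.36,0,0,0,0,24,0.25,0.45,0,0,0,0,24,0.3,0.54,0,0,0,0,24,0.35,0.63,0,0,0,0,24,0.4,0.72,0,0,0,0,24,0.45,0.81,0,0,0,0,24,0.5,0.9,0,0,0,0], squeeze=30)

```text
clock: 1.35
position: [0.5824, -0.0163, 0.2312]
ee_rot: [0.973, 0.232, -0.0, 0.0]
ft_force: [0.3, -1.3, 1.0]
grip_width: 0.279
grasp_force: 0.0
```

Call:
step_arm(commands=[24,0.03,0.06,0,0,0,0,24,0.045,0.113,0,0,0,0,24,0.045,0.113,-0.03,0,0,0,24,0.045,0.113,-0.06,0,0,0,24,0.045,0.113,-0.06,0,0,0,24,0.045,0.113,-0.06,0,0,0,24,0.045,0.113,-0.06,0,0,0,24,0.045,0.113,-0.06,0,0,0,24,0.045,0.113,-0.06,0,0,0,24,0.045,0.113,-0.06,0,0,0])

```text
clock: 2.6
position: [0.6089, 0.0499, 0.1954]
ee_rot: [0.973, 0.232, 0.0, 0.0]
ft_force: [0.1, 0.6, 0.5]
grip_width: 0.282
grasp_force: 0.0
```

```bash
python3 - <<'E'
from h import *
o=get_obs();print(o['clock'],o['position'],o['grip_width'],o['ee_rot'])
S=camera('scene')[:,:,::-1];T=camera('top')[:,:,::-1]
x=o['position'];k=np.array([.609,.0505,.131])
for n in('scene','top'):print(n,proj(n,x),proj(n,k),proj(n,np.append(x[:2],.131)))
c=np.zeros((560,800,3),np.uint8);a=cv2.resize(S[150:290,270:370],None,fx=4,fy=4,interpolation=2);b=cv2.resize(T[110:220,250:330],None,fx=5,fy=5,interpolation=2)
c[:560,:400]=a;c[:550,400:800]=b;cv2.imwrite('pics/c1.png',c)
E
```

```text
2.6 [0.60887786 0.04992222 0.19540885] 0.2822960002782271 [9.72771108e-01 2.31767906e-01 7.24311322e-05 6.71660528e-05]
scene [326.04028853 214.3325655 ] [326.90041767 237.24081247] [326.64372957 237.05456965]
top [287.23112811 156.11337009] [288.95585685 164.23924796] [289.26622294 164.30373116]
```

View pics/c1.png

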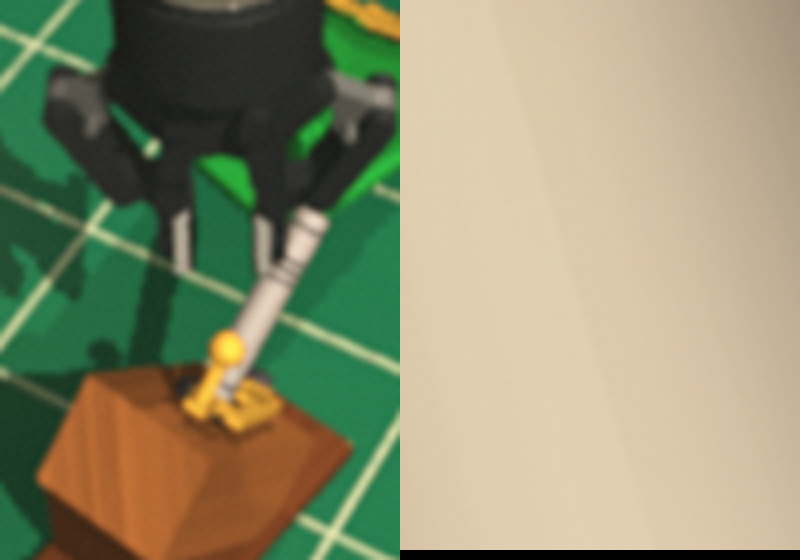

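The fingers (midpoint about (222,270) in the crop) straddle the ball at (228,348), vertically aligned. The arm hides the stand from the top camera. I'll go down over the ball, then swing it along the arc.

Call:
step_arm(commands=[24,0,0,-0.04,0,0,0,24,0,0,-0.07,0,0,0,24,0,0,-0.09,0,0,0,24,0,0,-0.11,0,0,0,24,0,0,-0.12,0,0,0,24,0,0,-0.13,0,0,0,24,0,0,-0.13,0,0,0,24,0,0,-0.13,0,0,0,24,0,0,-0.13,0,0,0,24,0,0,-0.13,0,0,0])

```text
clock: 3.95
position: [0.609, 0.05, 0.1176]
ee_rot: [0.973, 0.232, 0.0, 0.0]
ft_force: [1.0, -0.7, -0.0]
grip_width: 0.278
grasp_force: 0.0
```

Call:
step_arm(commands=[24,0,0.015,-0.003,0,0,0,24,-0.001,0.0305,-0.006,0,0,0,24,-0.004,0.048,-0.012,0,0,0,24,-0.0093,0.064,-0.02,0,0,0,24,-0.0163,0.079,-0.029,0,0,0,24,-0.025,0.092,-0.04,0,0,0,24,-0.033,0.1,-0.05,0,0,0,24,-0.042,0.108,-0.0595,0,0,0,24,-0.052,0.113,-0.07,0,0,0,24,-0.0605,0.117,-0.079,0,0,0])

```text
clock: 5.2
position: [0.5721, 0.1202, 0.0695]
ee_rot: [0.973, 0.232, -0.0, 0.0]
ft_force: [0.9, -1.2, -0.6]
grip_width: 0.285
grasp_force: 0.3
```

```bash
python3 - <<'E'
from h import *
o=get_obs();print(o['clock'],o['position'],o['ft_force'])
S=camera('scene')[:,:,::-1]
cv2.imwrite('pics/c2.png',cv2.resize(S[150:290,270:430],None,fx=4,fy=4,interpolation=2))
E
```

```text
5.2 [0.5721401  0.12018005 0.06951462] [ 0.9343228  -1.17854218 -0.60481864]
```

View pics/c2.png

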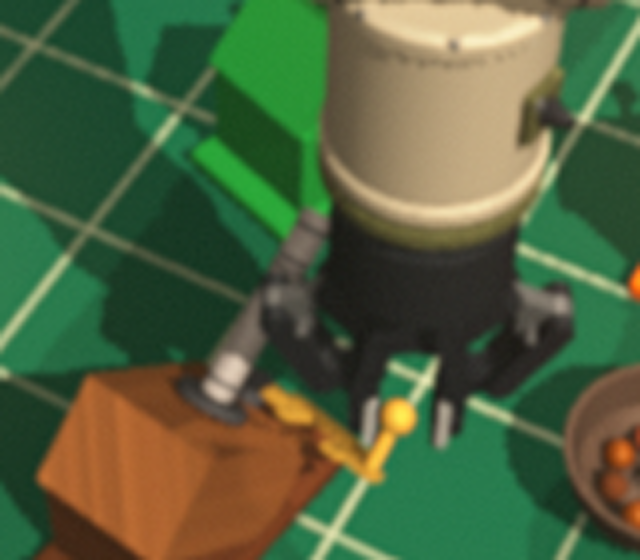

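The hasp is swung open, with the knob at (398,418) beyond the stand's side and the collar uncovered at (212,400). Next I'll lift off and work out the grasp pose.

Call:
step_arm(commands=[24,0,0,0.04,0,0,0,24,0,0,0.1,0,0,0,24,0,0,0.17,0,0,0,30,0,0,0.25,0,0,0,40,0,0,0.27,0,0,0,50,0,0,0.27,0,0,0,50,0,0,0.27,0,0,0,50,0,0,0.27,0,0,0,50,0,0,0.27,0,0,0,50,0,0,0.27,0,0,0])

```text
clock: 6.5
position: [0.5725, 0.1201, 0.2316]
ee_rot: [0.973, 0.232, -0.0, -0.0]
ft_force: [0.2, 0.6, -0.6]
grip_width: 0.583
grasp_force: 0.0
```

```bash
cat >>h.py <<'E'
m=np.array([.6125,.0395,.080]);e=np.array([.5365,.0528,.1427]);hx=(e-m)/np.linalg.norm(e-m)
xh=-np.array([hx[0],hx[1],0]);xh/=np.linalg.norm(xh);yh=np.cross([0,0,1],xh)
def pose(til): # tool x forward?, y=-yh
    z=np.sin(til)*xh-np.cos(til)*np.array([0,0,1]);y=-yh;return R.from_matrix(np.c_[np.cross(y,z),y,z])
def cmd(p,q):
    o=get_obs();d=(q*R.from_quat(o['ee_rot']).inv()).as_rotvec()/np.pi;return np.round((p-o['position'])/.6,4),np.round(d,4)
E
python3 - <<'E'
from h import *
o=get_obs();print(o['clock'],o['position'],hx,xh)
q=pose(np.radians(20));g=m+.04*hx;z=q.as_matrix()[:,2];t=g+.019*z
print(t,'hover',cmd(t-.11*z,q),'z',z)
E
```

```text
6.5 [0.57247158 0.120144   0.23162033] [-0.76443976  0.13377696  0.6306628 ] [ 0.98503047 -0.17238033 -0.        ]
[0.58832351 0.04373088 0.08737235] hover (array([-0.0353, -0.1165, -0.0681]), array([ 0.0166, -0.1119, -0.202 ])) z [ 0.33690026 -0.05895755 -0.93969262]
```

Call:
step_arm(commands=[50,-0.008,-0.025,0,0.0033,-0.022,-0.04,50,-0.015,-0.05,0,0.0066,-0.045,-0.08,50,-0.025,-0.08,0,0.01,-0.067,-0.12,50,-0.03,-0.1,-0.02,0.0133,-0.09,-0.16,50,-0.035,-0.1165,-0.05,0.0166,-0.112,-0.202,50,-0.0353,-0.1165,-0.068,0.0166,-0.112,-0.202,50,-0.0353,-0.1165,-0.068,0.0166,-0.112,-0.202,50,-0.0353,-0.1165,-0.068,0.0166,-0.112,-0.202,50,-0.0353,-0.1165,-0.068,0.0166,-0.112,-0.202,50,-0.0353,-0.1165,-0.068,0.0166,-0.112,-0.202])

```text
clock: 7.75
position: [0.5517, 0.0504, 0.1914]
ee_rot: [0.981, -0.085, 0.173, 0.015]
ft_force: [-0.0, -0.2, -1.1]
grip_width: 0.587
grasp_force: 0.0
```

```bash
python3 - <<'E'
from h import *
o=get_obs();print(o['clock'],o['position'],o['ee_rot'])
q=pose(np.radians(20));g=m+.04*hx;z=q.as_matrix()[:,2];t=g+.019*z
print('grasp',cmd(t,q))
S=camera('scene')[:,:,::-1].copy()
for X in(m,g,e):print(proj('scene',X))
cv2.imwrite('pics/c3.png',cv2.resize(S[140:290,270:430],None,fx=4,fy=4,interpolation=2))
E
```

```text
7.75 [0.55168706 0.0503552  0.19143715] [ 0.98105661 -0.08509928  0.17338079  0.01500451]
grasp (array([ 0.0611, -0.011 , -0.1734]), array([ 0.    ,  0.0002, -0.0001]))
[321.05262255 252.34750093]
[331.86091708 233.28968503]
[348.12131715 204.61839835]
```

View pics/c3.png

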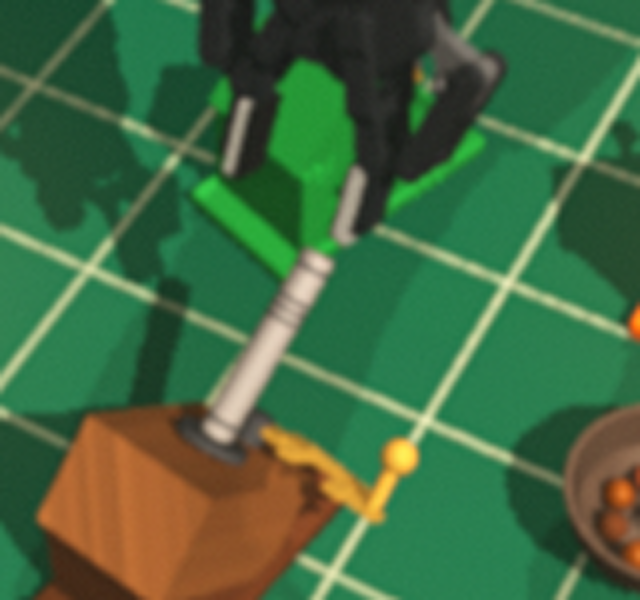

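The handle end at crop (314,262) and the collar at (215,435) fit the model. The fingers straddle the handle and the hasp is clear. I'll descend along the tool axis and close.

Call:
step_arm(commands=[50,0.012,-0.002,-0.034,0,0,0,50,0.024,-0.0044,-0.069,0,0,0,50,0.037,-0.0066,-0.104,0,0,0,50,0.049,-0.0088,-0.139,0,0,0,50,0.055,-0.01,-0.156,0,0,0,50,0.0611,-0.011,-0.1734,0,0,0,50,0.0611,-0.011,-0.1734,0,0,0,50,0.0611,-0.011,-0.1734,0,0,0,50,0.0611,-0.011,-0.1734,0,0,0,50,0.0611,-0.011,-0.1734,0,0,0])

```text
clock: 9.05
position: [0.5882, 0.0437, 0.0876]
ee_rot: [0.981, -0.085, 0.174, 0.015]
ft_force: [0.2, -0.0, -0.0]
grip_width: 0.585
grasp_force: 0.0
```

Call:
step_arm(commands=[30,0,0,0,0,0,0,20,0,0,0,0,0,0,8,0,0,0,0,0,0,8,0,0,0,0,0,0,8,0,0,0,0,0,0,8,0,0,0,0,0,0,8,0,0,0,0,0,0,8,0,0,0,0,0,0,8,0,0,0,0,0,0,8,0,0,0,0,0,0], squeeze=60)

```text
clock: 10.3
position: [0.5881, 0.0437, 0.0872]
ee_rot: [0.981, -0.085, 0.173, 0.015]
ft_force: [-3.2, 0.5, 4.8]
grip_width: 0.17
grasp_force: 58.4
```

```bash
python3 - <<'E'
from h import *
o=get_obs();print(o['clock'],o['position'],o['ft_force'],o['grip_width'])
S=camera('scene')[:,:,::-1].copy()
print('draw dir 75mm/.6',.075*hx/.6, 'to normal', .075*(-.707*xh+.707*np.array([0,0,1]))/.6)
cv2.imwrite('pics/c4.png',cv2.resize(S[140:290,270:430],None,fx=4,fy=4,interpolation=2))
E
```

```text
10.3 [0.58808403 0.0436929  0.08718859] [-3.16593632  0.52952233  4.7530694 ] 0.17001353250949083
draw dir 75mm/.6 [-0.09555497  0.01672212  0.07883285] to normal [-0.08705207  0.01523411  0.088375  ]
```

View pics/c4.png

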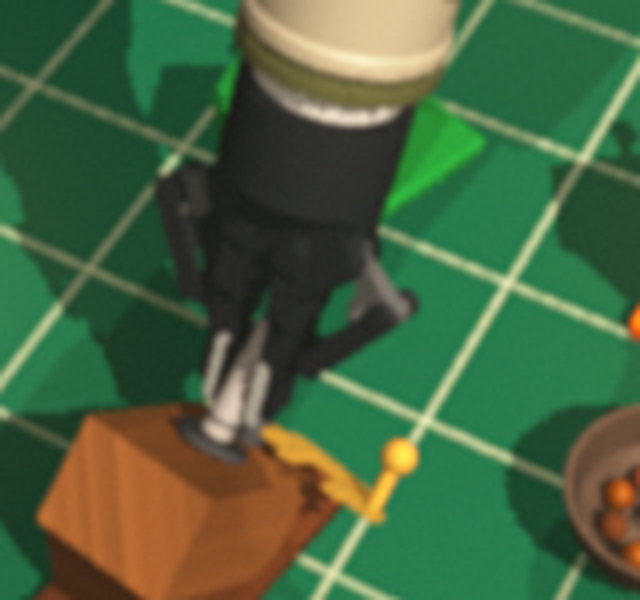

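The handle is held between the pads (opening about 15 mm, 58 N). I'll draw it out along the hole.

Call:
step_arm(commands=[8,-0.005,0.0009,0.0047,0,0,0,8,-0.011,0.0019,0.0103,0,0,0,8,-0.021,0.0037,0.0197,0,0,0,8,-0.032,0.0056,0.03,0,0,0,8,-0.043,0.0075,0.0405,0,0,0,8,-0.055,0.0097,0.052,0,0,0,8,-0.067,0.0118,0.0635,0,0,0,8,-0.079,0.0139,0.075,0,0,0,8,-0.09,0.016,0.085,0,0,0,8,-0.095,0.0165,0.11,0,0,0])

```text
clock: 11.6
position: [0.5301, 0.0535, 0.1532]
ee_rot: [0.981, -0.085, 0.173, 0.015]
ft_force: [0.9, -0.0, -1.4]
grip_width: 0.173
grasp_force: 58.4
```

```bash
python3 - <<'E'
from h import *
o=get_obs();print(o['clock'],o['position'],o['ft_force'],o['grip_width'])
S=camera('scene')[:,:,::-1].copy();T=camera('top')[:,:,::-1]
c=np.zeros((560,800,3),np.uint8);c[:560,:480]=cv2.resize(S[140:280,280:400],None,fx=4,fy=4,interpolation=2);c[:560,480:800]=cv2.resize(T[110:250,250:330],None,fx=4,fy=4,interpolation=2)
cv2.imwrite('pics/c5.png',c)
E
```

```text
11.6 [0.53014201 0.05351638 0.15321662] [ 0.89513195 -0.01469949 -1.44320947] 0.17250507662601453
```

View pics/c5.png

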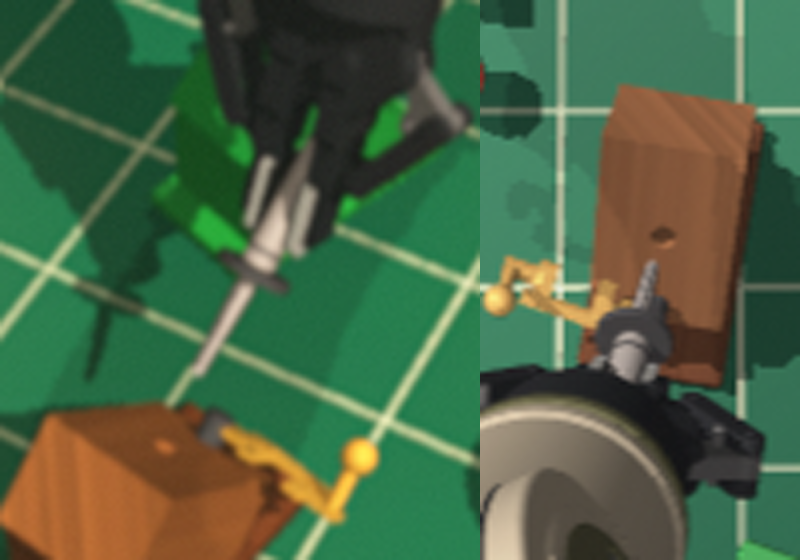

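The reamer is out. Its tip shows at crop (200,375) and its collar at (255,270) in scene, and at (653,262) and (632,325) in top. I'll measure its pitch and work out the final pose.

```bash
python3 - <<'E'
from h import *
S=lambda x,y:((x+.5)/4-.5+280,(y+.5)/4-.5+140);T=lambda x,y:((x-480+.5)/4-.5+250,(y+.5)/4-.5+110)
a,ea=tri(S(200,375),T(653,262));b,eb=tri(S(255,270),T(632,325));print(a,ea,b,eb,np.linalg.norm(a-b))
o=get_obs();q=R.from_quat(o['ee_rot']);g=o['position']-.019*q.as_matrix()[:,2];print('grip',g)
for d in(b-a,g-a,g-b):d=d/np.linalg.norm(d);print(d,np.degrees(np.arcsin(d[2])),np.degrees(np.arctan2(d[1],-d[0])))
for el in(38,40,42):
    q=pose(np.radians(20+el));p=np.array([.538,-.255,.207])+.019*q.as_matrix()[:,2];print(el,p,cmd(p,q))
E
```

```text
[0.59078656 0.04473296 0.11595406] [array([-0.3, -0. ]), array([-0.5,  0.2])] [0.55486573 0.05229425 0.15565893] [array([-0.4, -0. ]), array([-0.6,  0.3])] 0.05407361531346316
grip [0.5254633  0.05493684 0.17320511]
[-0.66429491  0.13983334  0.73427441] 47.2459402027836 11.887153625495387
[-0.74690863  0.11667154  0.65461077] 40.89014276048655 8.878193196181673
[-0.85617196  0.07694965  0.51092888] 30.725721753991255 5.135739254429354
38 [ 0.55387171 -0.25777755  0.19693153] (array([ 0.0366, -0.5193,  0.0693]), array([-0.0364, -0.2068, -0.    ]))
40 [ 0.55420817 -0.25783643  0.1975    ] (array([ 0.0371, -0.5194,  0.0702]), array([-0.0383, -0.2177, -0.    ]))
42 [ 0.55452488 -0.25789185  0.19808004] (array([ 0.0377, -0.5195,  0.0712]), array([-0.0402, -0.2286, -0.    ]))
```

Call:
step_arm(commands=[8,0,0,0.03,0,0,0,8,0,-0.05,0.07,-0.005,-0.028,0,8,0.005,-0.11,0.09,-0.01,-0.056,0,8,0.01,-0.18,0.1,-0.015,-0.084,0,8,0.017,-0.25,0.1,-0.02,-0.112,0,8,0.022,-0.32,0.1,-0.025,-0.14,0,8,0.028,-0.39,0.095,-0.03,-0.168,0,8,0.033,-0.45,0.085,-0.035,-0.196,0,8,0.0365,-0.5,0.075,-0.039,-0.222,0,8,0.0375,-0.5195,0.071,-0.039,-0.222,0])

```text
clock: 12.95
position: [0.5479, -0.2076, 0.2371]
ee_rot: [0.879, -0.063, 0.471, 0.027]
ft_force: [0.5, 0.5, -0.8]
grip_width: 0.173
grasp_force: 58.6
```

Call:
step_arm(commands=[8,0,0,0,0,0,0,8,0,0,0,0,0,0,8,0,0,0,0,0,0,8,0,0,0,0,0,0,8,0,0,0,0,0,0,8,0,0,0,0,0,0,8,0,0,0,0,0,0,8,0,0,0,0,0,0,8,0,0,0,0,0,0,8,0,0,0,0,0,0])

```text
clock: 14.2
position: [0.5478, -0.2067, 0.2367]
ee_rot: [0.88, -0.063, 0.471, 0.027]
ft_force: [-0.1, 0.2, -2.0]
grip_width: 0.175
grasp_force: 58.6
```

```bash
python3 - <<'E'
from h import *
o=get_obs();print(o['clock'],o['position'],o['ft_force'],o['grip_width']);q=R.from_quat(o['ee_rot']);g=o['position']-.019*q.as_matrix()[:,2];print('grip',g,q.as_matrix()[:,2])
S=camera('scene')[:,:,::-1].copy();T=camera('top')[:,:,::-1]
for n in('scene','top'):print(proj(n,g),proj(n,g+.09*xh))
c=np.zeros((600,800,3),np.uint8);c[:600,:440]=cv2.resize(S[90:240,170:280],None,fx=4,fy=4,interpolation=2);c[:600,440:800]=cv2.resize(T[110:260,390:480],None,fx=4,fy=4,interpolation=2)
cv2.imwrite('pics/c6.png',c)
E
```

```text
14.2 [ 0.5478038  -0.20672363  0.23673569] [-0.12524505  0.20198428 -2.04132869] 0.17492199031082103
grip [ 0.53213591 -0.20469861  0.24729109] [ 0.82462575 -0.10657988 -0.55554757]
[223.39021449 111.91645392] [184.35431378 139.3618362 ]
[451.21990954 197.21513837] [458.57860074 140.83809766]
```

View pics/c6.png

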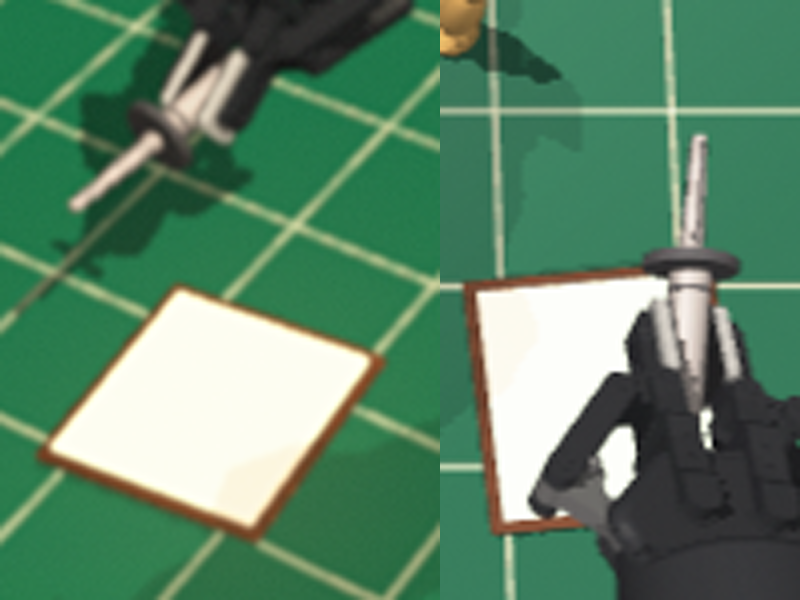

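The reamer is held and almost level: tip at crop (75,207) in scene and (700,137) in top. The move stopped short because rows lagged, so I'll measure the remainder.

```bash
python3 - <<'E'
from h import *
a,ea=tri((188.6,141.1),(454.6,144.2));b,eb=tri((209.6,123.9),(452.4,175.4));print(a,ea,b,eb)
o=get_obs();q=R.from_quat(o['ee_rot']);g=o['position']-.019*q.as_matrix()[:,2]
for d in(b-a,g-a):print(np.linalg.norm(d));d/=np.linalg.norm(d);print('elev',np.degrees(np.arcsin(d[2])))
q=pose(np.radians(61));p=np.array([.538,-.255,.207])+.019*q.as_matrix()[:,2];print(p,cmd(p,q))
E
```

```text
[ 0.61685456 -0.21585121  0.24189811] [array([-0., -0.]), array([-0.,  0.])] [ 0.56669107 -0.20937155  0.24409546] [array([0., 0.]), array([ 0., -0.])]
0.05062795303721487
elev 2.4875326990581406
0.08561885190358239
elev 3.601114193089839
[ 0.55436901 -0.25786458  0.19778862] (array([ 0.0109, -0.0852, -0.0649]), array([-0.0076, -0.0255, -0.012 ]))
```

Call:
step_arm(commands=[8,0.003,-0.02,-0.015,-0.0007,-0.004,0,8,0.007,-0.045,-0.035,-0.0015,-0.009,0,8,0.01,-0.065,-0.05,-0.0025,-0.014,0,8,0.013,-0.08,-0.062,-0.003,-0.017,0,8,0.0133,-0.084,-0.066,-0.003,-0.017,0,8,0.0133,-0.084,-0.066,-0.003,-0.017,0,8,0.0133,-0.084,-0.066,-0.003,-0.017,0,8,0.0133,-0.084,-0.066,-0.003,-0.017,0,8,0.0133,-0.084,-0.066,-0.003,-0.017,0,8,0.0133,-0.084,-0.066,-0.003,-0.017,0])

```text
clock: 15.55
position: [0.5501, -0.2634, 0.2103]
ee_rot: [0.872, -0.058, 0.485, 0.022]
ft_force: [-1.1, 0.9, -1.0]
grip_width: 0.168
grasp_force: 59.2
```

```bash
python3 - <<'E'
from h import *
o=get_obs();q=R.from_quat(o['ee_rot']);g=o['position']-.019*q.as_matrix()[:,2];print(o['clock'],'grip',g,q.as_matrix()[:,2])
S=camera('scene')[:,:,::-1].copy();T=camera('top')[:,:,::-1]
c=np.zeros((600,800,3),np.uint8);c[:600,:440]=cv2.resize(S[90:240,150:260],None,fx=4,fy=4,interpolation=2);c[:600,440:800]=cv2.resize(T[120:270,410:500],None,fx=4,fy=4,interpolation=2)
cv2.imwrite('pics/c7.png',c);cv2.imwrite('pics/full.png',S)
E
```

```text
15.55 grip [ 0.53405518 -0.26159946  0.22032921] [ 0.84418352 -0.09470207 -0.52762269]
```

View pics/c7.png

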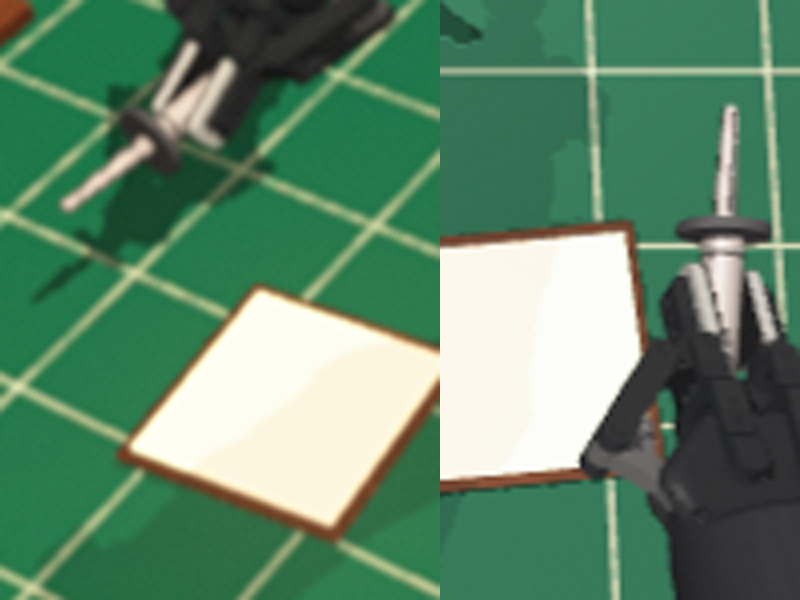

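View pics/full.png

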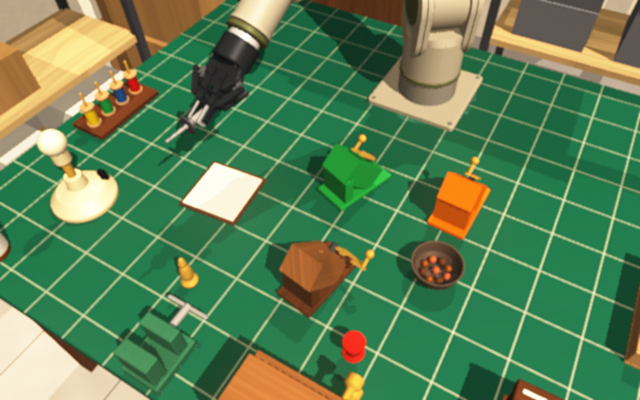

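The reamer is held near level and the rest of the scene is undisturbed, with the hasp open. The arm stops short of its target, so I'll check for a joint at its limit.

```bash
python3 - <<'E'
from h import *
o=get_obs();print(np.round(o['joint_pos'],3),np.round(o['joint_velocities'],3),np.round(o['tau'],1))
a,ea=tri(((67+.5)/4-.5+150,(207+.5)/4-.5+90),((731-440+.5)/4-.5+410,(108+.5)/4-.5+120));b,eb=tri(((152+.5)/4-.5+150,(140+.5)/4-.5+90),((724-440+.5)/4-.5+410,(230+.5)/4-.5+120));print(a,ea,b,eb)
q=R.from_quat(o['ee_rot']);g=o['position']-.019*q.as_matrix()[:,2]
for d in(b-a,g-a):print(np.linalg.norm(d));d/=np.linalg.norm(d);print('elev',np.degrees(np.arcsin(d[2])))
E
```

```text
[-0.669 -0.437  1.166  2.377 -1.267  0.065  0.196] [ 0.    -0.001  0.    -0.001  0.001 -0.001  0.002] [  0.    6.7 -13.  -34.8  -0.3   1.1  -0. ]
[ 0.61964933 -0.27171446  0.21732624] [array([0., 0.]), array([ 0., -0.])] [ 0.56844723 -0.26510353  0.21932874] [array([0., 0.]), array([ 0., -0.])]
0.05166594782726786
elev 2.221259139651426
0.08620727088447518
elev 2.003141973831254
```

Joints 5 and 6 sit at the ends of their ranges. The pose is already good (2° from level, about 213 mm up, about 10 mm off centre), so I'll make one small correction outwards.

Call:
step_arm(commands=[8,0.004,0.002,-0.002,0,0,0,8,0.008,0.005,-0.005,0,0,0,8,0.013,0.008,-0.01,0,0,0,8,0.013,0.008,-0.01,0,0,0,8,0.013,0.008,-0.01,0,0,0,8,0.013,0.008,-0.01,0,0,0,8,0.013,0.008,-0.01,0,0,0,8,0.013,0.008,-0.01,0,0,0,8,0.013,0.008,-0.01,0,0,0,8,0.013,0.008,-0.01,0,0,0])

```text
clock: 16.9
position: [0.5563, -0.2604, 0.2084]
ee_rot: [0.874, -0.056, 0.483, 0.02]
ft_force: [-0.7, 0.4, -1.8]
grip_width: 0.17
grasp_force: 59.2
```

```bash
python3 - <<'E'
from h import *
o=get_obs();q=R.from_quat(o['ee_rot']);z=q.as_matrix()[:,2];g=o['position']-.019*z;print(o['clock'],'grip',g,z,'tilt',np.degrees(np.arcsin(-z[2])))
print(np.round(o['joint_pos'],3),np.round(o['joint_velocities'],3),o['grip_width'],o['grasp_force'])
E
```

```text
16.9 grip [ 0.54033679 -0.25873876  0.21847939] [ 0.84139176 -0.08926405 -0.53300266] tilt 32.20855808024263
[-0.702 -0.426  1.188  2.367 -1.267  0.065  0.187] [ 0.001  0.002  0.001 -0.001  0.001 -0.001  0.003] 0.16993464111273118 59.15863394737244
```

```bash
python3 -c "
from workcell import *
print(hand_in())"
```

```text
the job is handed in; nothing more can be done
None
```

Handed in: the hasp is open, and the reamer is drawn and held about 2° from level, about 21 cm above the pad and within about 5 mm of its middle; I saw nothing else disturbed, and the arm stopped about 1 cm above the 20 cm target because two joints were at the ends of their ranges.

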